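Space the slats of a drying board with a cork block

ROBOT

A 6-joint arm with a two-finger parallel gripper is mounted at the origin on a cart in front of the work surface, level with it; the furniture and walls round the work are solid. World frame = base frame: x ahead of the robot, y to its left, z up, the work surface at z = 0. Lengths are in m, angles in rad, forces in N, time in s.
With the tool pointing down it reaches from about 0.35 to 0.975 m from the base axis. Payload 7.1 kg.
Tool frame: the origin (TCP) lies midway between the tips of the shut fingers; the grasp point (between the pads) lies 19 mm behind it; z points along the fingers, y is the line along which they close (so a half turn about z gives the same grasp; the last joint's range is limited). The gripper opens to 88 mm and grips with 3 to 60 N. Pads are 20 mm wide; open, the fingers measure 115 mm over their backs; the gripper's body (75 mm by 178 mm) begins 61 mm behind the grasp point.
Start: joints at [-1.307, 0.423, 1.63, -0, 1.089, -0.019], TCP at [0.174, -0.6, 0.223] pointing down, gripper open.
Joint ranges: [-3, 3], [-0.9, 2.11], [0.09, 2.58], [-1.31, 4.45], [0.11, 2.69], [-2.54, 2.54]. Speed limits (rad/s): [2.39, 2.39, 3.01, 3.14, 3.14, 3.14].

INTERFACE

Orientations are given as a 3x3 rotation matrix whose columns are the frame's x, y, z axes.
In Python, from plant import robot gives the robot as it stands.
- The arm moves only by the tool step_arm, never from a script. Its argument "increments" is a list of rows, each an object with "fingers": the gripper's target within -1 to 1 (shut at 1, half-way at 0, fully open at -1); "travel": the shift along the tool's x, y, z in m, a list of three; "rotation": the turn, a rotation vector about the tool's x, y, z in degrees, a list of three. In form: [{"fingers": fingers, "travel": [x, y, z], "rotation": [wx, wy, wz]}, ...]. A call has 1 to 12 rows; each row shifts and turns the commanded pose from where the row before left it, along the tool's axes as they then stand; what a row does not reach is not made up. A row lasts 1/12 s, in which the tool goes at most 41.7 mm and 7.16 degrees, less where a joint would pass 70% of its speed; a pose out of reach is approached as far as the arm can. A call with a gripper value outside its range is refused whole. The fingers move at their own pace and stop on an object; the grip force is fixed at half the most. Time passes only in rows, so rows that do not move let the fingers close. It gives the time, the measured TCP pose, the force, the opening and the grip force at its end, in the units of the state.
- robot.sense(): the state, without advancing time (a new reading comes with each control period).
- robot.grab_frame(name): name is "side" or "top"; returns a dict with "color" (420x560x3 uint8, red, green, blue), "K" (3x3 intrinsics, pixels), "R" (3x3) and "t" (3): a world point X has camera coordinates R X + t. Camera axes: x right, y down, z forward; pixel columns grow to the right and rows downward; lengths in m; the calibration is good to about 2 mm. A picture is of the moment at which its call begins. There is no depth.
- robot.finish_job(): hands the job in; it is judged then, once.
The state is a dict: "t": time; "joint_positions": joint angles; "qd": joint speeds; "joint_efforts": joint torques, N m; "position": TCP position; "tcp_rot": TCP orientation; "wrist_force": force on the tool from outside, world axes, zero at the start; "ft_torque": the same for the moment, N m; "grip_width": finger opening in m; "grip_force": force on a finger pad.
Only numpy, scipy, OpenCV 4.12 (cv2) and the standard library are available. Lean on these libraries where they do the work, as an engineer would, in place of code of your own. Each camera call takes 0.05 s, during which the arm holds its last target. There are 200 camera calls.

TASK

Carry on the row of white slats on the plywood drying board with the same gap: lift the brown cork spacer block out of the gap between the two fixed slats at the right and stand it upright against the free left-hand side of the second one. Then slide the loose third slat from the left up to the spacer, square and in line with the others, and leave the spacer standing in the new gap.

Things in the scene. Friction and masses are not known exactly. Their poses are not given: they have to be found in the camera images.
- slat_2_center (a point): Centre of the second slat, the left one of the two fixed white-painted wooden slats on a fixed plywood board (8 mm thick, 235 mm along the row, 150 mm across it). Each slat is 130 mm long (x), 30 mm wide (y, along the row) and 16 mm high, its top 24 mm above the bench. y points along the row, left, towards the loose third slat; x away from the robot; z up. The first slat is 58 mm to the right, centre to centre (gap 28 mm).
- slat_3_center (a point): Centre of the third slat, the same size (130 x 30 x 16 mm), with two small dark holes in place of brass screws, lying loose on the board 40 to 65 mm to the left of its place, up to 8 degrees askew; about 0.12 kg. It slides when its left-hand side is pushed low. Axes as for the second slat.
- spacer_center (a point): Centre of the spacer, a brown cork block, 24 mm thick along the row (y), 45 mm wide across the row (x), 62 mm tall (z, up), loose, 0.04 kg. It starts upright on the board in the gap between the two fixed slats, up to 20 mm off the middle of their length, 46 mm proud of them, and can be gripped there across its 24 mm thickness or its width. Its y axis points along the row to the left.

How it is judged:
By the outcome, as a careful person would: the job done as asked, in the order asked, and still so for the second after the job is handed in, with the robot touching nothing.
It also fails if it takes over 38 s, if anything falls off the work surface, if the arm or the gripper's body presses on something with over 40 N, if the wrist force passes 120 N, or if a joint passes its speed limit or range.

## Working session

There is one attempt and no reset: what is moved stays moved. The work goes in short steps, Python scripts to look and compute and a tool call to move; the robot and the scene stay as the last step left them, time stands still between calls to the robot, and variables do not carry over. Pictures are saved under pics/ and viewed, at most 10 in all, crops included, and the job is handed in when it is done.

Besides the shell and the picture viewer there is one more tool, called after "Call:" by a JSON object that holds its "name" and its "arguments", one argument or row to a line. step_arm: Moves the arm, as the interface text tells. Its arguments: {"type":"object","properties":{"increments":{"type":"array"}},"required":["increments"]}

```bash
mkdir -p pics; cat > h.py <<'E'
import numpy as np, cv2
from plant import robot
def grab(n):
    f=robot.grab_frame(n); return f["color"],np.array(f["K"]),np.array(f["R"]),np.array(f["t"])
def plane(uv,z,K,R,t):
    uv=np.atleast_2d(uv).astype(float); d=np.c_[uv,np.ones(len(uv))]@np.linalg.inv(K).T@R
    c=-R.T@t; s=(z-c[2])/d[:,2]; return c+d*s[:,None]
def proj(X,K,R,t):
    p=(np.atleast_2d(X)@R.T+t)@K.T; return p[:,:2]/p[:,2:]
def save(c,n): cv2.imwrite(n,c[:,:,::-1])
E
python3 - <<'E'
from h import *
np.set_printoptions(precision=3,suppress=True)
a=[grab(n) for n in("side","top")]
for n,(c,K,R,t) in zip(("side","top"),a):
    save(c,f"pics/{n}0.png"); print(n,K.tolist(),-R.T@t,R.tolist())
s=robot.sense(); print(s)
E
```

```text
side [[526.0524169282339, 0.0, 285.7167997169888], [0.0, 526.0524169282339, 211.90825062910767], [0.0, 0.0, 1.0]] [0.46  0.414 0.573] [[-0.9997929060207773, 0.0132911616328007, 0.01541071357790972], [-0.004836815773938836, 0.5803672200979275, -0.8143405276964747], [-0.019767404576690892, -0.814246421458673, -0.5801827426406674]]
top [[513.285811724075, 0.0, 279.8944864163943], [0.0, 513.285811724075, 218.04149916129825], [0.0, 0.0, 1.0]] [ 0.312 -0.291  0.919] [[-0.015673171651189144, -0.9998770928715066, 0.00038838282224833647], [-0.9852135327243572, 0.015377037305293242, -0.17063950791215787], [0.17061256292308644, -0.003057102310338415, -0.9853334499032699]]
{'t': 0.1, 'joint_positions': array([-1.307,  0.424,  1.631,  0.   ,  1.089, -0.019]), 'qd': array([ 0.   , -0.001, -0.001,  0.   , -0.001,  0.001]), 'joint_efforts': array([ -0.   , -54.561, -27.432,   0.065,   0.019,  -0.   ]), 'position': array([ 0.174, -0.6  ,  0.222]), 'tcp_rot': array([[ 0.96 ,  0.279, -0.   ],
       [ 0.279, -0.96 ,  0.001],
       [ 0.   , -0.001, -1.   ]]), 'wrist_force': array([-0.317, -0.935,  0.324]), 'ft_torque': array([ 0.001,  0.022, -0.072]), 'grip_force': 0.0, 'grip_width': 0.08770530295650361}
```

View pics/top0.png

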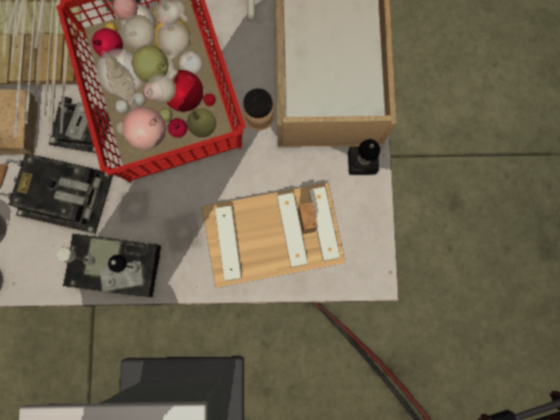

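View pics/side0.png

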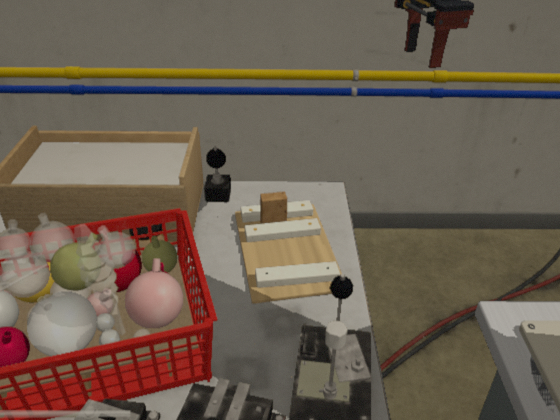

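The top view shows slat 3 at (228,242), slat 2 at (292,230), slat 1 at (326,223) and the spacer at (308,213). In the side view the spacer's top is at (273,197) and the slats are at (277,211), (283,230) and (297,274). Next I measure them by mask.

```bash
cat >> h.py <<'E'
ROI={"top":(200,175,350,290),"side":(230,180,345,300)}
def slats(n,f=None,roi=None,thr=None):
    c,K,R,t=f or grab(n); x0,y0,x1,y1=roi or ROI[n]
    S=8; g=cv2.resize(c[y0:y1,x0:x1],None,fx=S,fy=S,interpolation=cv2.INTER_CUBIC)
    hsv=cv2.cvtColor(g,cv2.COLOR_RGB2HSV)
    m=((hsv[...,1]<60)&(hsv[...,2]>(thr or 200))).astype(np.uint8)*255
    m=cv2.morphologyEx(m,cv2.MORPH_CLOSE,np.ones((25,25)))
    cs,_=cv2.findContours(m,cv2.RETR_EXTERNAL,cv2.CHAIN_APPROX_NONE); out=[]
    for k in cs:
        if cv2.contourArea(k)<150*S*S: continue
        uv=(k[:,0]+.5)/S-.5+[x0,y0]
        P=plane(uv,.024,K,R,t)[:,:2]
        (cx,cy),wh,a=cv2.minAreaRect((P*1000).astype(np.float32))
        b=cv2.boxPoints(((cx,cy),wh,a)); e=max((b[1]-b[0],b[2]-b[1]),key=np.linalg.norm)
        e=e*np.sign(e[0]); out.append((round(cx,1),round(cy,1),round(max(wh),1),round(min(wh),1),round(float(np.degrees(np.arctan2(e[1],e[0]))),2)))
    return sorted(out,key=lambda o:o[1]),m,g
def cork(n,f,z,roi=None):
    c,K,R,t=f; x0,y0,x1,y1=roi or ROI[n]; S=8
    g=cv2.resize(c[y0:y1,x0:x1],None,fx=S,fy=S,interpolation=cv2.INTER_CUBIC)
    hsv=cv2.cvtColor(g,cv2.COLOR_RGB2HSV); return hsv,g
E
python3 - <<'E'
from h import *
for n in("top","side"):
    f=grab(n); o,m,g=slats(n,f); print(n,*o,sep="\n")
    c=f[0]
    pts={"top":[(292,235),(306,192),(308,213),(307,225),(260,240),(300,205),(220,190),(320,200)],"side":[(273,197),(268,212),(280,210),(285,250),(280,230),(320,200),(300,275)]}[n]
    for p in pts: print(p,c[p[1],p[0]])
    save(np.vstack([g,cv2.cvtColor(m,cv2.COLOR_GRAY2RGB)])[::3,::3],f"pics/m_{n}.png")
E
```

```text
top
(457.6, -371.3, 126.0, 27.1, 10.48)
(447.5, -314.0, 126.0, 27.2, 10.63)
(425.5, -199.8, 125.9, 27.5, 7.48)
(292, 235) [208 207 191]
(306, 192) [127 102  69]
(308, 213) [156 111  69]
(307, 225) [157 112  71]
(260, 240) [205 164 111]
(300, 205) [154 112  71]
(220, 190) [113 106  97]
(320, 200) [209 209 189]
side
(273, 197) [148 116  72]
(268, 212) [101  78  48]
(280, 210) [100  78  49]
(285, 250) [165 140  97]
(280, 230) [187 185 167]
(320, 200) [153 149 140]
(300, 275) [187 185 167]
```

```bash
python3 - <<'E'
from h import *
f=grab("side"); o,m,g=slats("side",f,thr=172); print(*o,sep="\n")
ft=grab("top")
for n,F,roi in(("top",ft,(290,180,330,240)),("side",f,(250,180,300,232))):
    x0,y0,x1,y1=roi; S=8
    g=cv2.resize(F[0][y0:y1,x0:x1],None,fx=S,fy=S,interpolation=cv2.INTER_CUBIC)
    cv2.imwrite(f"pics/c_{n}.png",g[:,:,::-1])
a,b=[cv2.imread(f"pics/c_{n}.png") for n in("top","side")]
b=cv2.copyMakeBorder(b,0,480-b.shape[0],0,0,cv2.BORDER_CONSTANT)
cv2.imwrite("pics/cork.png",np.hstack([a,b]))
E
```

```text
(417.2, -377.5, 46.7, 29.9, 10.63)
(447.2, -313.3, 128.1, 30.8, 10.65)
(425.2, -199.7, 128.1, 30.3, 7.37)
```

View pics/cork.png

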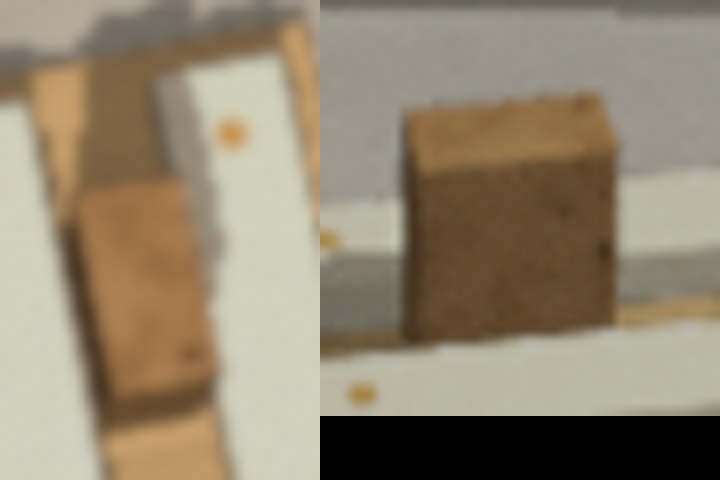

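The top crop shows the spacer's top face with corners about (80,188), (185,180), (213,368) and (112,397). In the side crop they are (87,108), (280,95), (295,155) and (95,168).

```bash
python3 - <<'E'
from h import *
np.set_printoptions(precision=4,suppress=True)
for n,o,q in(("top",(290,180),[(80,188),(185,180),(213,368),(112,397)]),("side",(250,180),[(87,108),(280,95),(295,155),(95,168)])):
    F=grab(n); uv=np.array(q)/8-.5+.0625+np.array(o); P=plane(uv,.07,*F[1:])
    print(n,P.mean(0)); print(P[:,:2]); print(np.linalg.norm(np.roll(P,-1,0)-P,axis=1))
a=np.radians(10.6); ex=np.array([np.cos(a),np.sin(a)]); ey=np.array([-ex[1],ex[0]])
s2=np.array([.4474,-.3137]); s1=np.array([.4576,-.3713]); s3=np.array([.4254,-.1998])
for p in (s1,s3,P.mean(0)[:2]): print((p-s2)@ex,(p-s2)@ey)
print("place base",s2+.029*ey, "slat3 target",s2+.058*ey, ex,ey)
E
```

```text
top [ 0.464  -0.3406  0.07  ]
[[ 0.4845 -0.3269]
 [ 0.4859 -0.3491]
 [ 0.4457 -0.3538]
 [ 0.4399 -0.3326]]
[0.0222 0.0405 0.0221 0.045 ]
side [ 0.4637 -0.3391  0.07  ]
[[ 0.4859 -0.3479]
 [ 0.4441 -0.3535]
 [ 0.4411 -0.3302]
 [ 0.4836 -0.3248]]
[0.0422 0.0235 0.0429 0.0232]
-0.0005696572339672491 -0.05849337988726411
-0.0006725188465013922 0.11600326598161405
0.011333491821992767 -0.02796377250502412
place base [ 0.4421 -0.2852] slat3 target [ 0.4367 -0.2567] [0.9829 0.184 ] [-0.184   0.9829]
```

Call:
{"name": "step_arm", "arguments": {
  "increments": [
    {"fingers":-1,"travel":[0,0,0],"rotation":[0,0,-7]},
    {"fingers":-1,"travel":[0,0,0],"rotation":[0,0,-7]},
    {"fingers":-1,"travel":[0,0,0],"rotation":[0,0,-7]},
    {"fingers":-1,"travel":[0,0,0],"rotation":[0,0,-7]},
    {"fingers":-1,"travel":[0,0,0],"rotation":[0,0,-7]},
    {"fingers":-1,"travel":[0,0,0],"rotation":[0,0,-7]},
    {"fingers":-1,"travel":[0,0,0],"rotation":[0,0,-7]},
    {"fingers":-1,"travel":[0,0,0],"rotation":[0,0,-7]},
    {"fingers":-1,"travel":[0,0,0],"rotation":[0,0,-7]},
    {"fingers":-1,"travel":[0,0,0],"rotation":[0,0,-7]},
    {"fingers":-1,"travel":[0,0,0],"rotation":[0,0,-7]},
    {"fingers":-1,"travel":[0,0,0],"rotation":[0,0,-7]}
  ]
}}

```text
t: 1.4
position: [0.1744, -0.6001, 0.2227]
tcp_rot: [[-0.183, 0.983, 0.0], [0.983, 0.183, 0.0], [0.0, 0.0, -1.0]]
wrist_force: [0.4, -0.3, -0.0]
grip_width: 0.0878
grip_force: 0.0
```

Call:
{"name": "step_arm", "arguments": {
  "increments": [
    {"fingers":-1,"travel":[0.017,0.028,0],"rotation":[0,0,0]},
    {"fingers":-1,"travel":[0.017,0.028,0],"rotation":[0,0,0]},
    {"fingers":-1,"travel":[0.017,0.028,0],"rotation":[0,0,0]},
    {"fingers":-1,"travel":[0.017,0.028,0],"rotation":[0,0,0]},
    {"fingers":-1,"travel":[0.017,0.028,0],"rotation":[0,0,0]},
    {"fingers":-1,"travel":[0.017,0.028,0],"rotation":[0,0,0]},
    {"fingers":-1,"travel":[0.017,0.028,0],"rotation":[0,0,0]},
    {"fingers":-1,"travel":[0.017,0.028,0],"rotation":[0,0,0]},
    {"fingers":-1,"travel":[0.017,0.028,0],"rotation":[0,0,0]},
    {"fingers":-1,"travel":[0.017,0.028,0],"rotation":[0,0,0]},
    {"fingers":-1,"travel":[0.017,0.028,0],"rotation":[0,0,0]},
    {"fingers":-1,"travel":[0,0,0],"rotation":[0,0,0]}
  ]
}}

```text
t: 2.4
position: [0.4479, -0.3584, 0.2229]
tcp_rot: [[-0.181, 0.984, 0.002], [0.984, 0.181, 0.0], [0.0, 0.002, -1.0]]
wrist_force: [1.1, 0.2, -0.0]
grip_width: 0.0876
grip_force: 0.0
```

Call:
{"name": "step_arm", "arguments": {
  "increments": [
    {"fingers":-1,"travel":[0.0076,0.0095,0.02],"rotation":[0,0,0]},
    {"fingers":-1,"travel":[0.0075,0.0095,0.02],"rotation":[0,0,0]},
    {"fingers":-1,"travel":[0,0,0.03],"rotation":[0,0,0]},
    {"fingers":-1,"travel":[0,0,0.03],"rotation":[0,0,0]},
    {"fingers":-1,"travel":[0,0,0.02],"rotation":[0,0,0]},
    {"fingers":-1,"travel":[0,0,0],"rotation":[0,0,0]}
  ]
}}

```text
t: 2.9
position: [0.4579, -0.3418, 0.0987]
tcp_rot: [[-0.177, 0.984, -0.006], [0.984, 0.177, 0.004], [0.005, -0.005, -1.0]]
wrist_force: [-0.7, 0.3, -0.6]
grip_width: 0.0883
grip_force: 0.0
```

```bash
python3 - <<'E'
from h import *
c=grab("side")[0]; save(cv2.resize(c[60:310,200:380],None,fx=3,fy=2.4),"pics/s1.png")
s=robot.sense(); print(s["position"],s["tcp_rot"])
E
```

```text
[ 0.45894627 -0.34263522  0.10088731] [[-0.17698598  0.98420673 -0.00361619]
 [ 0.98420783  0.17699612  0.002705  ]
 [ 0.00330233 -0.00308034 -0.9999898 ]]
```

View pics/s1.png

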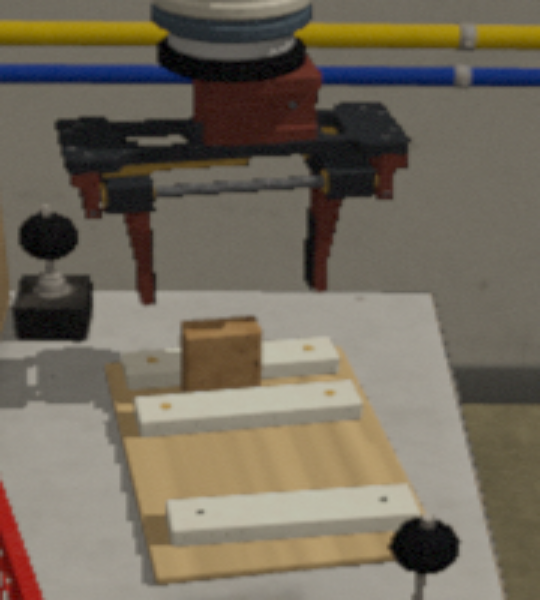

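Call:
{"name": "step_arm", "arguments": {
  "increments": [
    {"fingers":-1,"travel":[0.0017,0.0055,0.01],"rotation":[0,0,0]},
    {"fingers":-1,"travel":[0,0,0.02],"rotation":[0,0,0]},
    {"fingers":-1,"travel":[0,0,0.02],"rotation":[0,0,0]},
    {"fingers":-1,"travel":[0,0,0.015],"rotation":[0,0,0]},
    {"fingers":-1,"travel":[0,0,0],"rotation":[0,0,0]},
    {"fingers":-1,"travel":[0,0,0],"rotation":[0,0,0]},
    {"fingers":-1,"travel":[0,0,0],"rotation":[0,0,0]}
  ]
}}

```text
t: 3.53
position: [0.4666, -0.3414, 0.0391]
tcp_rot: [[-0.177, 0.984, 0.002], [0.984, 0.177, -0.001], [-0.002, 0.002, -1.0]]
wrist_force: [0.0, -1.0, -0.0]
grip_width: 0.0883
grip_force: 0.0
```

Call:
{"name": "step_arm", "arguments": {
  "increments": [
    {"fingers":-1,"travel":[0.0015,-0.002,0.003],"rotation":[0,0,-0.4]},
    {"fingers":-1,"travel":[0,0,0],"rotation":[0,0,0]},
    {"fingers":1,"travel":[0,0,0],"rotation":[0,0,0]},
    {"fingers":1,"travel":[0,0,0],"rotation":[0,0,0]},
    {"fingers":1,"travel":[0,0,0],"rotation":[0,0,0]},
    {"fingers":1,"travel":[0,0,0],"rotation":[0,0,0]},
    {"fingers":1,"travel":[0,0,0],"rotation":[0,0,0]},
    {"fingers":1,"travel":[0,0,0],"rotation":[0,0,0]},
    {"fingers":1,"travel":[0,0,0],"rotation":[0,0,0]},
    {"fingers":1,"travel":[0,0,0],"rotation":[0,0,0]}
  ]
}}

```text
t: 4.37
position: [0.4633, -0.3395, 0.0347]
tcp_rot: [[-0.184, 0.983, -0.0], [0.983, 0.184, 0.0], [0.0, -0.0, -1.0]]
wrist_force: [-0.2, 0.2, 0.5]
grip_width: 0.0455
grip_force: 30.0
```

Call:
{"name": "step_arm", "arguments": {
  "increments": [
    {"fingers":1,"travel":[0,0,-0.01],"rotation":[0,0,0]},
    {"fingers":1,"travel":[0,0,-0.02],"rotation":[0,0,0]},
    {"fingers":1,"travel":[0,0,-0.015],"rotation":[0,0,0]},
    {"fingers":1,"travel":[0,0,0],"rotation":[0,0,0]},
    {"fingers":1,"travel":[0.015,-0.003,0],"rotation":[0,0,0]},
    {"fingers":1,"travel":[0.015,-0.003,0],"rotation":[0,0,0]},
    {"fingers":1,"travel":[0.015,-0.003,0],"rotation":[0,0,0]},
    {"fingers":1,"travel":[0.015,-0.002,0],"rotation":[0,0,0]},
    {"fingers":1,"travel":[0,0,0],"rotation":[0,0,0]},
    {"fingers":1,"travel":[0,0,0],"rotation":[0,0,0]}
  ]
}}

```text
t: 5.2
position: [0.4414, -0.2823, 0.0796]
tcp_rot: [[-0.185, 0.983, -0.0], [0.983, 0.185, 0.0], [0.0, -0.0, -1.0]]
wrist_force: [1.0, 0.1, -0.1]
grip_width: 0.0448
grip_force: 30.0
```

```bash
python3 - <<'E'
from h import *
c=grab("side")[0]; save(cv2.resize(c[130:310,200:380],None,fx=3,fy=3),"pics/s2.png")
s=robot.sense(); p=s["position"]; print(p,s["grip_width"],s["wrist_force"]); d=p[:2]-[.4474,-.3137]; print(d@[-.184,.983],d@[.983,.184])
E
```

```text
[ 0.44195055 -0.28304654  0.07972402] 0.04505981364648052 [ 0.12984101 -0.4728862  -0.64285771]
0.03113505104498734 0.0002834256414424256
```

View pics/s2.png

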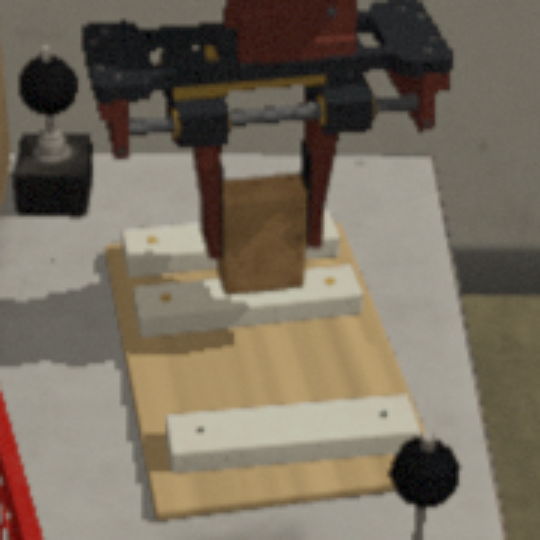

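The spacer is held upright just left of slat 2 and clear of it. I lower it next.

Call:
{"name": "step_arm", "arguments": {
  "increments": [
    {"fingers":1,"travel":[0.002,0,0.01],"rotation":[0,0,0]},
    {"fingers":1,"travel":[0,0,0.015],"rotation":[0,0,0]},
    {"fingers":1,"travel":[0,0,0.012],"rotation":[0,0,0]},
    {"fingers":1,"travel":[0,0,0.005],"rotation":[0,0,0]},
    {"fingers":1,"travel":[0,0,0.002],"rotation":[0,0,0]},
    {"fingers":1,"travel":[0,0,0],"rotation":[0,0,0]},
    {"fingers":1,"travel":[0,0,0],"rotation":[0,0,0]}
  ]
}}

```text
t: 5.83
position: [0.4412, -0.2809, 0.0354]
tcp_rot: [[-0.184, 0.983, -0.0], [0.983, 0.184, 0.0], [0.0, -0.0, -1.0]]
wrist_force: [-0.6, 1.1, 1.1]
grip_width: 0.0453
grip_force: 30.0
```

Call:
{"name": "step_arm", "arguments": {
  "increments": [
    {"fingers":1,"travel":[-0.002,0,0],"rotation":[0,0,0]},
    {"fingers":1,"travel":[-0.002,0,0],"rotation":[0,0,0]},
    {"fingers":1,"travel":[0,0,0],"rotation":[0,0,0]},
    {"fingers":1,"travel":[0,0,0],"rotation":[0,0,0]}
  ]
}}

```text
t: 6.17
position: [0.442, -0.2848, 0.0358]
tcp_rot: [[-0.184, 0.983, 0.0], [0.983, 0.184, -0.0], [-0.0, 0.0, -1.0]]
wrist_force: [-0.4, 0.6, -0.7]
grip_width: 0.0449
grip_force: 30.0
```

Call:
{"name": "step_arm", "arguments": {
  "increments": [
    {"fingers":1,"travel":[-0.001,0,0.0005],"rotation":[0,0,0]},
    {"fingers":1,"travel":[-0.001,0,0],"rotation":[0,0,0]},
    {"fingers":1,"travel":[0,0,0],"rotation":[0,0,0]},
    {"fingers":1,"travel":[0,0,0],"rotation":[0,0,0]}
  ]
}}

```text
t: 6.5
position: [0.4421, -0.2864, 0.0351]
tcp_rot: [[-0.184, 0.983, -0.0], [0.983, 0.184, 0.0], [0.0, -0.0, -1.0]]
wrist_force: [0.1, 1.4, -0.7]
grip_width: 0.0451
grip_force: 30.0
```

Call:
{"name": "step_arm", "arguments": {
  "increments": [
    {"fingers":1,"travel":[-0.001,0,0],"rotation":[0,0,0]},
    {"fingers":1,"travel":[0,0,0],"rotation":[0,0,0]},
    {"fingers":1,"travel":[0,0,0],"rotation":[0,0,0]}
  ]
}}

```text
t: 6.75
position: [0.4421, -0.2865, 0.0351]
tcp_rot: [[-0.184, 0.983, -0.001], [0.983, 0.184, 0.002], [0.002, -0.001, -1.0]]
wrist_force: [1.3, 5.8, 2.1]
grip_width: 0.0451
grip_force: 30.0
```

Call:
{"name": "step_arm", "arguments": {
  "increments": [
    {"fingers":0.1,"travel":[0,0,0],"rotation":[0,0,0]},
    {"fingers":-0.4,"travel":[0,0,0],"rotation":[0,0,0]},
    {"fingers":-1,"travel":[0,0,0],"rotation":[0,0,0]},
    {"fingers":-1,"travel":[0,0,0],"rotation":[0,0,0]},
    {"fingers":-1,"travel":[0,0,0],"rotation":[0,0,0]},
    {"fingers":-1,"travel":[0,0,-0.01],"rotation":[0,0,0]},
    {"fingers":-1,"travel":[0,0,-0.02],"rotation":[0,0,0]},
    {"fingers":-1,"travel":[0,0,-0.03],"rotation":[0,0,0]},
    {"fingers":-1,"travel":[0,0,-0.03],"rotation":[0,0,0]},
    {"fingers":-1,"travel":[0,0,0],"rotation":[0,0,0]},
    {"fingers":-1,"travel":[0,0,0],"rotation":[0,0,0]}
  ]
}}

```text
t: 7.67
position: [0.4435, -0.2884, 0.1274]
tcp_rot: [[-0.184, 0.983, 0.004], [0.983, 0.184, -0.003], [-0.003, 0.003, -1.0]]
wrist_force: [-0.8, 0.5, -0.9]
grip_width: 0.0877
grip_force: 0.0
```

```bash
python3 - <<'E'
from h import *
np.set_printoptions(precision=3,suppress=True)
F=grab("side");T=grab("top"); save(cv2.resize(F[0][130:310,180:380],None,fx=3,fy=3),"pics/s3.png")
s=robot.sense(); p=s["position"]; print(p,s["grip_width"],s["wrist_force"]); d=p[:2]-[.4474,-.3137]; print(d@[-.184,.983],d@[.983,.184])
# basket rim corner nearest: top px (243,128) right-near rim corner, side px (211,312)
def tri(a,b):
    P=[M[1]@np.c_[M[2],M[3]] for M in(T,F)]
    X=cv2.triangulatePoints(*P,np.array(a,float).reshape(2,1),np.array(b,float).reshape(2,1)); return (X[:3]/X[3]).ravel()
X=tri((242,127),(182,212)); print("far corner",X)
X=tri((124,178),(211,312)); print("near corner",X)
print(plane([(242,127),(124,176)],.1,*T[1:]))
E
```

```text
[ 0.442 -0.287  0.125] 0.0876664061859236 [ 0.656  0.046 -0.032]
0.026917560331944906 -0.0004010318929724959
far corner [ 0.603 -0.233  0.112]
near corner [ 0.532 -0.038  0.099]
[[ 0.61  -0.232  0.1  ]
 [ 0.528 -0.038  0.1  ]]
```

View pics/s3.png

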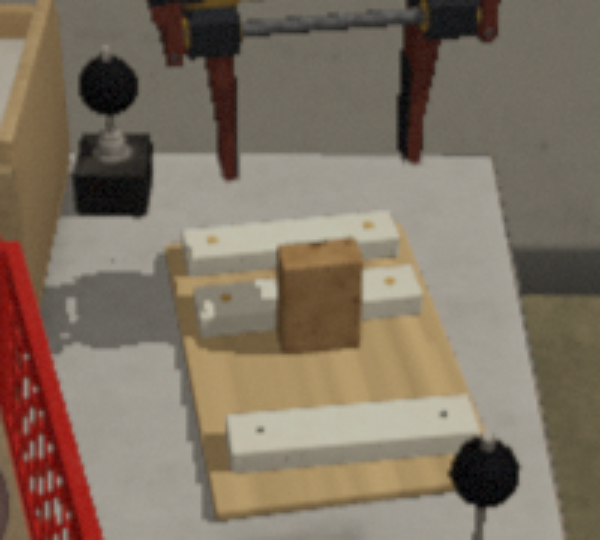

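The spacer is standing upright against slat 2's left side. Next I go over slat 3 and come down on its left.

Call:
{"name": "step_arm", "arguments": {
  "increments": [
    {"fingers":-1,"travel":[0.032,0,0],"rotation":[0,0,0]},
    {"fingers":-1,"travel":[0.032,0,0],"rotation":[0,0,0]},
    {"fingers":-1,"travel":[0.032,0,0],"rotation":[0,0,0]},
    {"fingers":-1,"travel":[0.031,0,0],"rotation":[0,0,0]},
    {"fingers":-1,"travel":[0,0,0],"rotation":[0,0,0]},
    {"fingers":-1,"travel":[0,0,0],"rotation":[0,0,0]},
    {"fingers":-1,"travel":[0,0,0.03],"rotation":[0,0,0]},
    {"fingers":-1,"travel":[0,0,0.03],"rotation":[0,0,0]},
    {"fingers":-1,"travel":[0,0,0.02],"rotation":[0,0,0]},
    {"fingers":-1,"travel":[0,0,0],"rotation":[0,0,0]},
    {"fingers":-1,"travel":[0,0,0],"rotation":[0,0,0]},
    {"fingers":-1,"travel":[0,0,0],"rotation":[0,0,0]}
  ]
}}

```text
t: 8.77
position: [0.4195, -0.1634, 0.0455]
tcp_rot: [[-0.183, 0.983, 0.0], [0.983, 0.183, -0.0], [-0.0, 0.0, -1.0]]
wrist_force: [0.6, 0.5, 0.0]
grip_width: 0.088
grip_force: 0.0
```

```bash
python3 - <<'E'
from h import *
s=robot.sense(); p=s["position"]; print(p,s["tcp_rot"][:,0],s["wrist_force"]); d=p[:2]-[.4474,-.3137]; print(d@[-.184,.983],d@[.983,.184])
E
```

```text
[ 0.4195068  -0.16343388  0.04553736] [-1.83317516e-01  9.83053736e-01 -1.99532254e-04] [0.61213509 0.54936823 0.02960476]
0.1528439471247713 0.00022995575998360765
```

Call:
{"name": "step_arm", "arguments": {
  "increments": [
    {"fingers":-1,"travel":[0,0,0.015],"rotation":[0,0,0]},
    {"fingers":-1,"travel":[0,0,0.011],"rotation":[0,0,0]},
    {"fingers":-1,"travel":[0,0,0.005],"rotation":[0,0,0]},
    {"fingers":-1,"travel":[0,0,0],"rotation":[0,0,0]},
    {"fingers":-1,"travel":[0,0,0],"rotation":[0,0,0]},
    {"fingers":-1,"travel":[0,0,0],"rotation":[0,0,0]}
  ]
}}

```text
t: 9.27
position: [0.4196, -0.163, 0.015]
tcp_rot: [[-0.184, 0.983, 0.001], [0.983, 0.184, -0.001], [-0.001, 0.001, -1.0]]
wrist_force: [-0.0, -0.2, 0.1]
grip_width: 0.0875
grip_force: 0.0
```

Call:
{"name": "step_arm", "arguments": {
  "increments": [
    {"fingers":-1,"travel":[-0.004,0,0],"rotation":[0,0,0]},
    {"fingers":-1,"travel":[-0.004,0,0],"rotation":[0,0,0]},
    {"fingers":-1,"travel":[-0.003,0,0],"rotation":[0,0,0]},
    {"fingers":-1,"travel":[-0.003,0,0],"rotation":[0,0,0]},
    {"fingers":-1,"travel":[-0.004,0,0],"rotation":[0,0,0]},
    {"fingers":-1,"travel":[-0.004,0,0],"rotation":[0,0,0]},
    {"fingers":-1,"travel":[-0.004,0,0],"rotation":[0,0,0]},
    {"fingers":-1,"travel":[-0.004,0,0],"rotation":[0,0,0]},
    {"fingers":-1,"travel":[-0.004,0,0],"rotation":[0,0,0]},
    {"fingers":-1,"travel":[-0.004,0,0],"rotation":[0,0,0]},
    {"fingers":-1,"travel":[-0.004,0,0],"rotation":[0,0,0]},
    {"fingers":-1,"travel":[0,0,0],"rotation":[0,0,0]}
  ]
}}

```text
t: 10.27
position: [0.4272, -0.2049, 0.0142]
tcp_rot: [[-0.184, 0.983, 0.001], [0.983, 0.184, -0.001], [-0.001, 0.001, -1.0]]
wrist_force: [-0.7, 0.0, 0.3]
grip_width: 0.088
grip_force: 0.0
```

```bash
python3 - <<'E'
from h import *
s=robot.sense(); p=s["position"]; print(p,s["tcp_rot"][:,0],s["wrist_force"]); d=p[:2]-[.4474,-.3137]; print(d@[-.184,.983],d@[.983,.184])
c=grab("side")[0]; save(cv2.resize(c[130:310,180:380],None,fx=3,fy=3),"pics/s4.png")
E
```

```text
[ 0.42724073 -0.20487048  0.01419856] [-1.83653943e-01  9.82990721e-01 -6.87350685e-04] [-0.74691522  0.02942722  0.34814005]
0.11068872343819008 0.00020807329801665524
```

View pics/s4.png

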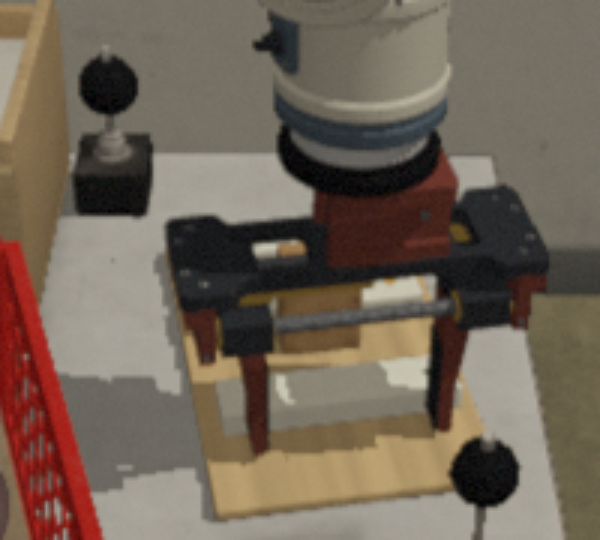

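Both fingers push slat 3's left side squarely, and the slat is moving.

Call:
{"name": "step_arm", "arguments": {
  "increments": [
    {"fingers":-1,"travel":[-0.003,0,0],"rotation":[0,0,0]},
    {"fingers":-1,"travel":[-0.004,0,0],"rotation":[0,0,0]},
    {"fingers":-1,"travel":[-0.004,0,0],"rotation":[0,0,0]},
    {"fingers":-1,"travel":[-0.004,0,0],"rotation":[0,0,0]},
    {"fingers":-1,"travel":[-0.003,0,0],"rotation":[0,0,0]},
    {"fingers":-1,"travel":[-0.003,0,0],"rotation":[0,0,0]},
    {"fingers":-1,"travel":[-0.002,0,0],"rotation":[0,0,0]},
    {"fingers":-1,"travel":[-0.002,0,0],"rotation":[0,0,0]},
    {"fingers":-1,"travel":[0,0,0],"rotation":[0,0,0]},
    {"fingers":-1,"travel":[0,0,0],"rotation":[0,0,0]}
  ]
}}

```text
t: 11.15
position: [0.4314, -0.2287, 0.0142]
tcp_rot: [[-0.184, 0.983, 0.0], [0.983, 0.184, -0.0], [-0.0, 0.0, -1.0]]
wrist_force: [-0.2, 0.4, -0.0]
grip_width: 0.0877
grip_force: 0.0
```

Call:
{"name": "step_arm", "arguments": {
  "increments": [
    {"fingers":-1,"travel":[-0.001,0,0],"rotation":[0,0,0]},
    {"fingers":-1,"travel":[-0.001,0,0],"rotation":[0,0,0]},
    {"fingers":-1,"travel":[0,0,0],"rotation":[0,0,0]},
    {"fingers":-1,"travel":[0,0,0],"rotation":[0,0,0]}
  ]
}}

```text
t: 11.48
position: [0.4317, -0.2305, 0.0142]
tcp_rot: [[-0.184, 0.983, 0.0], [0.983, 0.184, -0.0], [-0.0, 0.0, -1.0]]
wrist_force: [-0.3, 0.6, 0.2]
grip_width: 0.0878
grip_force: 0.1
```

Call:
{"name": "step_arm", "arguments": {
  "increments": [
    {"fingers":-1,"travel":[-0.001,0,0],"rotation":[0,0,0]},
    {"fingers":-1,"travel":[-0.001,0,0],"rotation":[0,0,0]},
    {"fingers":-1,"travel":[-0.001,0,0],"rotation":[0,0,0]},
    {"fingers":-1,"travel":[0,0,0],"rotation":[0,0,0]},
    {"fingers":-1,"travel":[0,0,0],"rotation":[0,0,0]}
  ]
}}

```text
t: 11.9
position: [0.4324, -0.2336, 0.0142]
tcp_rot: [[-0.184, 0.983, 0.0], [0.983, 0.184, -0.0], [-0.0, 0.0, -1.0]]
wrist_force: [0.0, -0.1, -0.8]
grip_width: 0.0882
grip_force: 0.0
```

Call:
{"name": "step_arm", "arguments": {
  "increments": [
    {"fingers":-1,"travel":[-0.001,0,0],"rotation":[0,0,0]},
    {"fingers":-1,"travel":[0,0,0],"rotation":[0,0,0]},
    {"fingers":-1,"travel":[0,0,0],"rotation":[0,0,0]}
  ]
}}

```text
t: 12.15
position: [0.4324, -0.2344, 0.0142]
tcp_rot: [[-0.184, 0.983, -0.0], [0.983, 0.184, 0.0], [0.0, -0.0, -1.0]]
wrist_force: [0.0, 0.9, 1.0]
grip_width: 0.0873
grip_force: 0.6
```

Call:
{"name": "step_arm", "arguments": {
  "increments": [
    {"fingers":-1,"travel":[-0.001,0,0],"rotation":[0,0,0]},
    {"fingers":-1,"travel":[0,0,0],"rotation":[0,0,0]},
    {"fingers":-1,"travel":[0,0,0],"rotation":[0,0,0]}
  ]
}}

```text
t: 12.4
position: [0.4324, -0.2345, 0.0141]
tcp_rot: [[-0.184, 0.983, -0.001], [0.983, 0.184, 0.001], [0.001, -0.0, -1.0]]
wrist_force: [0.9, 7.2, 3.3]
grip_width: 0.0879
grip_force: 3.4
```

Call:
{"name": "step_arm", "arguments": {
  "increments": [
    {"fingers":-1,"travel":[-0.0005,0,0],"rotation":[0,0,0]},
    {"fingers":-1,"travel":[0,0,0],"rotation":[0,0,0]},
    {"fingers":-1,"travel":[0,0,0],"rotation":[0,0,0]}
  ]
}}

```text
t: 12.65
position: [0.4323, -0.2345, 0.0141]
tcp_rot: [[-0.184, 0.983, -0.001], [0.983, 0.184, 0.002], [0.002, -0.001, -1.0]]
wrist_force: [2.8, 9.6, 3.6]
grip_width: 0.088
grip_force: 4.8
```

Solid contact at 10 N. I back off left, lift clear, and check.

Call:
{"name": "step_arm", "arguments": {
  "increments": [
    {"fingers":-1,"travel":[0.002,0,0],"rotation":[0,0,0]},
    {"fingers":-1,"travel":[0.005,0,0],"rotation":[0,0,0]},
    {"fingers":-1,"travel":[0.01,0,0],"rotation":[0,0,0]},
    {"fingers":-1,"travel":[0.02,0,0],"rotation":[0,0,0]},
    {"fingers":-1,"travel":[0.03,0,-0.01],"rotation":[0,0,0]},
    {"fingers":-1,"travel":[0,0,-0.035],"rotation":[0,0,0]},
    {"fingers":-1,"travel":[0,0,-0.035],"rotation":[0,0,0]},
    {"fingers":-1,"travel":[0,0,-0.035],"rotation":[0,0,0]},
    {"fingers":-1,"travel":[0,-0.03,-0.02],"rotation":[0,0,0]},
    {"fingers":-1,"travel":[0,0,-0.02],"rotation":[0,0,0]},
    {"fingers":-1,"travel":[0,0,0],"rotation":[0,0,0]},
    {"fingers":-1,"travel":[0,0,0],"rotation":[0,0,0]}
  ]
}}

```text
t: 13.65
position: [0.3915, -0.1756, 0.1699]
tcp_rot: [[-0.184, 0.983, 0.003], [0.983, 0.184, -0.001], [-0.002, 0.003, -1.0]]
wrist_force: [0.3, 0.1, -1.3]
grip_width: 0.0876
grip_force: 0.0
```

```bash
python3 - <<'E'
from h import *
F=grab("side");T=grab("top")
print(*slats("side",F,thr=172)[0],sep="\n"); print(*slats("top",T)[0],sep="\n")
a=cv2.resize(F[0][160:310,210:350],None,fx=3,fy=3); b=cv2.resize(T[0][160:310,200:320+20],None,fx=3,fy=3)
save(np.hstack([a[:450,:390],b[:450,:400]]),"pics/s5.png"); print(robot.sense()["position"])
E
```

```text
(478.8, -367.0, 85.4, 32.9, 10.37)
(399.9, -325.9, 39.7, 39.7, -78.7)
(487.9, -306.3, 46.3, 31.2, 10.93)
(437.0, -259.9, 128.4, 31.4, 10.79)
(457.6, -371.1, 126.0, 26.9, 10.65)
(447.5, -313.9, 125.9, 27.3, 10.69)
(437.2, -260.3, 125.8, 27.4, 10.59)
[ 0.39072799 -0.17521078  0.16839615]
```

View pics/s5.png

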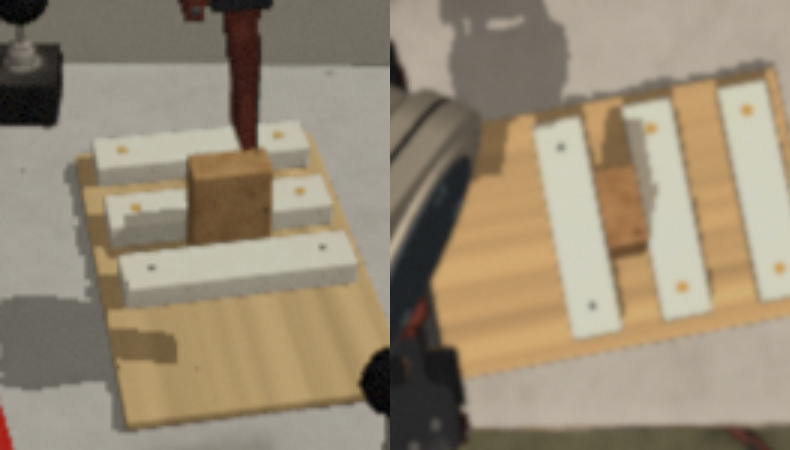

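Slat 3 is square to within 0.1° and in line to 0.3 mm. The spacer is upright between slats 2 and 3, touching both, and the arm is clear.

```bash
python3 -c "
from plant import robot; print(robot.finish_job())"
```

```text
the job is handed in; nothing more can be done
None
```

The job is handed in at about 14 s: the spacer stands upright against slat 2, with slat 3 pushed up to it, square within about 0.1° and in line within about 0.3 mm; because the spacer is 24 mm thick, the new gap measures about 24.6 mm, not the 28 mm between the fixed slats.

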